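Set up the jar-sealing jig

ROBOT

A 6-joint arm with a two-finger parallel gripper is mounted at the origin on the work surface. World frame = base frame: x ahead of the robot, y to its left, z up, the work surface at z = 0. Lengths are in mm, angles in rad, forces in N, time in s.
With the tool pointing down it reaches from about 375 to 825 mm from the base axis. Payload 5.5 kg.
Tool frame: the origin (TCP) lies at the very end of the fingers, on their centre line; the grasp point (between the pads) lies 19 mm behind it; z points along the fingers, y is the direction in which the jaws open and shut (so a half turn about z gives the same grasp; the last joint's range is limited). The gripper opens to 85 mm and grips with 20 to 120 N. Pads are 22 mm wide; open, the fingers measure 114 mm over their backs; the gripper's body (76 mm by 85 mm) begins 54 mm behind the grasp point. The pads swing forward as they close: fully open they stand 13 mm farther back than shut.
Start: joints at [1.127, 0.314, -0.047, 1.21, 0, 1.571], TCP at [257.621, 541.873, 231.299] pointing down, gripper open.
Joint ranges: [-2.67, 2.67], [-0.69, 1.73], [-1.03, 1.25], [-2.08, 2.16], [-1.42, 1.45], [-3.14, 3.14]. Speed limits (rad/s): [2.39, 2.39, 3.01, 3.14, 3.14, 3.14].

INTERFACE

Orientations are given as a unit quaternion [x, y, z, w].
In Python, from plant import get_state, vision, ctrl gives the robot as it stands.
- The arm moves only by the tool jog_arm, never from a script. Its argument "deltas" is text: rows parted by semicolons, each of 5 numbers parted by spaces: the shift along the tool's x, y, z in units of 30 mm (1.0 is 30 mm), then the turn about the tool's z in rad, then the closure, from 0 (fully open) to 1 (shut). A call has 1 to 8 rows; each row is the pose to reach, as a shift and turn from the pose commanded when the call began, along the tool's axes at that moment; what a row does not reach only later rows make up. A row lasts 1/8 s, in which the tool goes at most 62.5 mm and 10.7 degrees, less where a joint would pass 70% of its speed; a pose out of reach is approached as far as the arm can. A call with a gripper value outside its range is refused whole. The fingers move at their own pace and stop on an object; the grip force is fixed at half the most. Time passes only in rows, so rows that repeat a pose let the fingers close. It gives the time, the measured TCP pose, the force and the opening at its end, in the units of the state.
- get_state(): the state, without advancing time (a new reading comes with each control period).
- vision.read_camera(name): name is "scene" or "top" or "wrist"; returns the picture (384x512x3 uint8, blue, green, red); there is no depth.
- vision.camera_params(name): a dict with "fx", "fy", "cx", "cy" (pixels), "k1" (the pictures are not rectified: a ray, as slopes to the right and down, at radius r is drawn at 1 + k1 r^2 times it, then the intrinsics apply), "position" and "orientation" of the camera in the world; the wrist camera has in their place "hand_eye" (4x4, takes a point from camera to tool coordinates, whose origin is the TCP and whose axes are the flange's). Camera axes: x right, y down, z forward; pixel columns grow to the right and rows downward; lengths in mm; the calibration is good to about 2 mm. A picture is of the moment at which its call begins: read the wrist's pose just before it. camera_params takes no time and is no camera call.
- ctrl.sign_off(): hands the job in, once; it reports no verdict.
The state is a dict: "t": time; "joint_pos": joint angles; "joint_velocities": joint speeds; "joint_efforts": joint torques, N m; "position": TCP position; "ee_rot": TCP orientation; "force": force on the tool from outside, world axes, zero at the start; "moment": the same for the moment, N m; "opening": finger opening in mm.
Only numpy, scipy, OpenCV 4.12 (cv2) and the standard library are available. Lean on these libraries where they do the work, as an engineer would, in place of code of your own. Each camera call takes 0.05 s, during which the arm holds its last target. There are 200 camera calls.

TASK

Set up the jar-sealing jig: draw the plate with the two pin holes out from under the low riser, seat it flush on the jig's two pins, then lay the loose steel rod across it in the two notched posts so that it sits level, about centred. Either way round is fine for plate and rod. Leave the undrilled plate and the jars where they are.

Things in the scene. Friction and masses are not known exactly. Their poses are not given: they have to be found in the camera images.
- plate: Drilled aluminium plate, 200 (x) x 48 (y) x 14 thick, 0.4 kg, flat on the bench. Origin: centre of its underside, z up. Two 13 mm through holes at x = +55 and -55, y = 0. Starts in one bay of the riser, its -x end (one hole showing) sticking out about 70; grip that end across its 48 width and draw it out along its -x, sliding on the bench.
- plate_lug (a point): Top centre of the plate's lug, 50 above its underside; axes as the plate. The lug is a block 32 (x) x 16 (y) on the plate's top, from 14 to 50. At the start the riser's board covers it; in the jig it is the only hold on the plate, as cheeks flank the edges.
- blank: Undrilled plate: same size, material and lug as the drilled one but with no holes, in the other bay. A bystander.
- riser: Low plywood riser, fixed. Origin: centre of its underside; open front faces its -x. Board 160 (x) x 270 (y), underside 56, top 66 above the bench. Uprights 10 thick at y = -129, 0, 129 make two bays; the plates lie along x, middles near x = -50, y = -62 and +62. Fixed jars stand on the board at x = 50, up to 126 high.
- jig: Sealing jig, fixed: grey base 250 (x) x 130 (y) x 20 high, origin at the centre of its underside. Two upright pins, 10 mm diameter, at x = +55 and -55, y = 0, from 20 to 44 high, top 6 mm tapered. Seated, the plate's underside is 20 above the bench, its middle over the jig's, x along x. Cheeks 14 high along both long sides, inner faces at y = +-29.
- jig_rest (a point): Where the rod's middle comes to lie: at x = 85, y = 0, 52 above the bench in the jig's frame; axes as the jig, the rod along y. The two notched posts stand at y = +-46, each 16 wide along y, with upward 90 degree V notches 34 wide at the mouth; post tops 58 above the bench.
- rod_center (a point): Middle of the loose plain steel rod, on its axis: 16 mm diameter, 150 long, 0.23 kg. x runs along the rod (y and z turn as it rolls). It starts lying on the bench between riser and jig.
- rod: The same rod; this origin lies on its surface (underneath at the start, turning as it rolls), x along the rod: use point rod_center for its position.
- jar_a: An open squat yellow square jar, 48 x 48 x 60 high, origin at the centre of its underside; a bystander.
- jar_b: A foil-topped squat yellow square jar, 48 x 48 x 60 high, origin at the centre of its underside; a bystander.
Mind the look-alikes: they are no part of the job. Leave any pink look-alike of the plate alone. Of the things shaped like the rod, the bare steel one is meant.

How it is judged:
By the outcome, as a careful person would: the job done as asked, in the order asked, and still so for the second after the job is handed in, with the robot touching nothing.
It also fails if it takes over 64 s, if anything falls off the work surface, if the arm or the gripper's body presses on something with over 40 N, if the wrist force passes 120 N, or if a joint passes its speed limit or range.

## Working session

There is one attempt and no reset: what is moved stays moved. The work goes in short steps, Python scripts to look and compute and a tool call to move; the robot and the scene stay as the last step left them, time stands still between calls to the robot, and variables do not carry over. Pictures are saved under pics/ and viewed, about 8 in all and at most 12, crops included, and the job is handed in when it is done.

Besides the shell and the picture viewer there is one more tool, called as a command line: name --argument value ..., lists and objects as JSON in quotes. jog_arm: Moves the arm, as the interface text tells. Its arguments: {"type":"object","properties":{"deltas":{"type":"string"}},"required":["deltas"]}

```bash
mkdir -p pics; ls
python3 - <<'E'
from plant import get_state, vision, ctrl
import cv2
s=get_state();print(s)
a=vision.read_camera("scene");b=vision.read_camera("top")
cv2.imwrite("pics/scene0.png",a);cv2.imwrite("pics/top0.png",b)
for n in("scene","top","wrist"):print(n,vision.camera_params(n))
E
```

```text
pics
{'t': 0.0, 'joint_pos': array([ 1.12702410e+00,  3.14198468e-01, -4.80437279e-02,  1.21016786e+00,
        2.48663439e-06,  1.57077579e+00]), 'joint_velocities': array([ 0.00115992,  0.00076543, -0.00204919, -0.00126002, -0.0022766 ,
        0.00123711]), 'joint_efforts': array([-2.59140768e-03, -5.39592433e+01,  3.39745688e+01,  1.91300403e-02,
       -2.51249594e-04, -3.87772801e-06]), 'position': array([257.37539788, 541.39233234, 230.46655226]), 'ee_rot': array([ 2.20059799e-01,  9.75486050e-01, -7.86809048e-04, -1.78787724e-04]), 'force': array([-0.24199937, -0.41804883,  0.08086262]), 'moment': array([ 0.02784234, -0.05721791,  0.0300991 ]), 'opening': 85.3533248575012}
scene {'fx': 398.18363174653064, 'fy': 398.18363174653064, 'cx': 257.6518713442428, 'cy': 191.08655877723618, 'k1': -0.06843220353321104, 'position': array([904.5980391 , 730.40727069, 763.02188976]), 'orientation': array([ 0.24913844,  0.88226137, -0.38538201, -0.10500295])}
top {'fx': 361.08047506886203, 'fy': 361.08047506886203, 'cx': 253.1679144708515, 'cy': 196.14014256567273, 'k1': -0.03522739880268869, 'position': array([ 377.78334053,   86.02878042, 1096.25276656]), 'orientation': array([-0.69862063,  0.71348779, -0.02750221,  0.0459131 ])}
wrist {'fx': 284.1893711603239, 'fy': 284.1893711603239, 'cx': 258.3955478070912, 'cy': 196.07826400134113, 'k1': -0.017914764423858635, 'hand_eye': array([[-6.93171752e-04, -9.50198386e-01, -3.11644905e-01,
         7.99599494e+01],
       [ 9.99999547e-01, -8.62153608e-04,  4.04452397e-04,
         5.62251981e-01],
       [-6.52995795e-04, -3.11644484e-01,  9.50198553e-01,
        -1.42256660e+02],
       [ 0.00000000e+00,  0.00000000e+00,  0.00000000e+00,
         1.00000000e+00]])}
```

View pics/scene0.png

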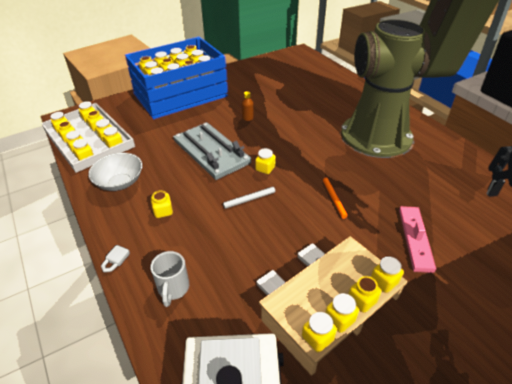

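View pics/top0.png

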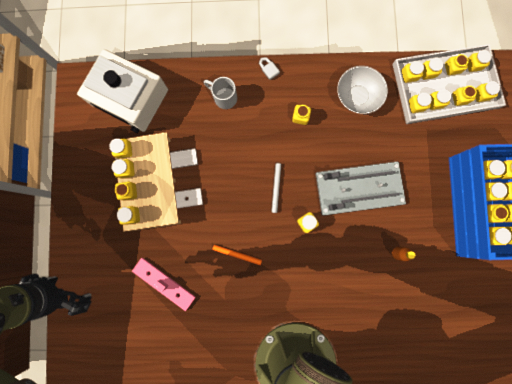

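The scene view shows the riser (330,290), the jig (212,150), the steel rod (250,197), an orange decoy rod and a pink plate. In the top view the plate ends are at (184,158) and (188,198), the rod at (277,188) and the jig at (361,188). Next I'll measure these on the top view and zoom in on the plate ends.

```bash
cat > h.py <<'E'
import numpy as np, cv2
from scipy.spatial.transform import Rotation as R
from plant import get_state, vision, ctrl
def cam(n,s=None):
    p=vision.camera_params(n)
    if n!="wrist": return p,R.from_quat(p["orientation"]).as_matrix(),np.array(p["position"])
    s=s or get_state(); H=p["hand_eye"]; Rt=R.from_quat(s["ee_rot"]).as_matrix()
    return p,Rt@H[:3,:3],Rt@H[:3,3]+s["position"]
def K(p): return np.array([[p["fx"],0,p["cx"]],[0,p["fy"],p["cy"]],[0,0,1]]),np.array([p["k1"],0,0,0])
def cast(c,px,z):
    p,Rm,t=c; k,d=K(p)
    u=cv2.undistortPoints(np.float64(px).reshape(-1,1,2),k,d).reshape(-1,2)
    v=np.c_[u,np.ones(len(u))]@Rm.T
    return t+v*((z-t[2])/v[:,2])[:,None]
def proj(c,P):
    p,Rm,t=c;k,d=K(p); q=(np.float64(P).reshape(-1,3)-t)@Rm
    return cv2.projectPoints(q,np.zeros(3),np.zeros(3),k,d)[0].reshape(-1,2)
def grab(n):
    s=get_state(); im=vision.read_camera(n); return im,cam(n,s),s
def totool(s,P): return R.from_quat(s["ee_rot"]).as_matrix().T@(np.float64(P)-s["position"])/30
E
python3 - <<'E'
from h import *
im=cv2.imread("pics/top0.png");c=cam("top")
hsv=cv2.cvtColor(im,cv2.COLOR_BGR2HSV)
m=((hsv[...,1]<60)&(hsv[...,2]>90)).astype(np.uint8)*255
m[:145]=0;m[235:]=0;m[:,:165]=0;m[:,430:]=0
n,l,st,ce=cv2.connectedComponentsWithStats(m)
for i in range(1,n):
    if st[i,4]<60: continue
    (x,y),wh,a=cv2.minAreaRect(np.argwhere(l==i)[:,::-1].astype(np.float32))
    z=8 if 270<x<290 else 14 if x<220 else 20
    b=cv2.boxPoints(((x,y),wh,a)); print(st[i],(x,y),wh,a,"\n",cast(c,np.r_[b,[[x,y]]],z).round(0).tolist())
w=(hsv[...,0]>10)&(hsv[...,0]<25)&(hsv[...,1]<150)&(hsv[...,2]>150)
w[:120]=0;w[240:]=0;w[:,200:]=0;w[:,:100]=0
cn=max(cv2.findContours(w.astype(np.uint8),0,1)[0],key=cv2.contourArea)
r=cv2.minAreaRect(cn);print("riser",r,cast(c,np.r_[cv2.boxPoints(r),[r[0]]],66).round(0).tolist())
A=cv2.resize(im[140:215,160:260],None,fx=6,fy=6,interpolation=2)
B=cv2.resize(im[155:225,305:415],None,fx=5.45,fy=5.45,interpolation=2)[:,:600]
h=max(A.shape[0],0)
cv2.imwrite("pics/zoom.png",cv2.resize(A,(700,525)))
E
```

```text
[170 149  28  20 423] (183.4941864013672, 157.96243286132812) (16.346149444580078, 25.925750732421875) 81.25383758544922 
 [[634.0, 368.0, 14.0], [644.0, 289.0, 14.0], [593.0, 281.0, 14.0], [583.0, 360.0, 14.0], [614.0, 325.0, 14.0]]
[272 163   9  50 273] (275.8758850097656, 187.4896697998047) (5.481002330780029, 49.329017639160156) 4.763641834259033 
 [[443.0, 60.0, 8.0], [593.0, 44.0, 8.0], [591.0, 27.0, 8.0], [441.0, 44.0, 8.0], [516.0, 44.0, 8.0]]
[ 316  162   90   53 3523] (360.3297119140625, 187.73184204101562) (43.726661682128906, 85.01255798339844) 82.34935760498047 
 [[560.0, -75.0, 20.0], [589.0, -330.0, 20.0], [457.0, -340.0, 20.0], [429.0, -88.0, 20.0], [508.0, -208.0, 20.0]]
[175 188  28  20 417] (188.55810546875, 197.7013702392578) (16.532033920288086, 25.73382568359375) 81.02737426757812 
 [[510.0, 352.0, 14.0], [521.0, 274.0, 14.0], [471.0, 267.0, 14.0], [460.0, 344.0, 14.0], [491.0, 309.0, 14.0]]
[303 215  14  14 153] (309.5, 221.5) (13.0, 13.0) 90.0 
 [[431.0, -34.0, 20.0], [430.0, -73.0, 20.0], [391.0, -71.0, 20.0], [392.0, -33.0, 20.0], [411.0, -53.0, 20.0]]
riser ((155.8226776123047, 180.00103759765625), (94.36560821533203, 84.41210174560547), 84.47245788574219) [[671.0, 536.0, 66.0], [688.0, 284.0, 66.0], [412.0, 259.0, 66.0], [393.0, 503.0, 66.0], [539.0, 394.0, 66.0]]
```

View pics/zoom.png

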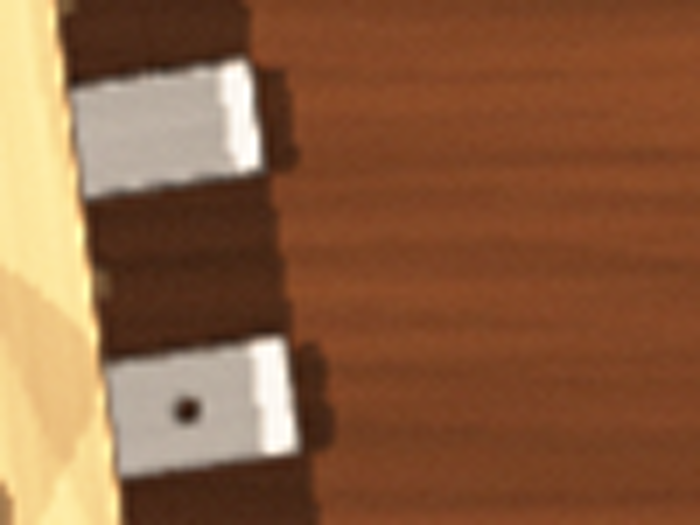

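The drilled plate is the lower one in the crop, with its hole at crop (187,410), i.e. full image (186.7,198.6). The other plate end is blank. I'll take a close look at the jig first, then go to the plate.

```bash
cat >> h.py <<'E'
def go(P,yaw,s=None):
    """delta (units) and turn to bring TCP to P with tool y at world angle yaw(deg)"""
    s=s or get_state(); Rt=R.from_quat(s["ee_rot"]).as_matrix()
    y0=np.degrees(np.arctan2(Rt[1,1],Rt[0,1])); d=(yaw-y0+180)%360-180
    print("t %.2f yaw %.2f pos"%(s["t"],y0),s["position"].round(1),"delta",totool(s,P).round(3),"turn",round(-np.radians(d),4))
E
python3 - <<'E'
from h import *
c=cam("top")
print("hole",cast(c,[[186.7,198.6]],14).round(1))
go([508,-190,190],6.5)
E
```

```text
hole [[488.  314.8  14. ]]
t 0.10 yaw 64.57 pos [257.4 541.4 230.5] delta [-18.013 -18.428   1.38 ] turn 1.0135
```

jog_arm --deltas "-18 -18.4 1.35 1.01 0;-18 -18.4 1.35 1.01 0;-18 -18.4 1.35 1.01 0;-18 -18.4 1.35 1.01 0;-18 -18.4 1.35 1.01 0;-18 -18.4 1.35 1.01 0;-18 -18.4 1.35 1.01 0;-18 -18.4 1.35 1.01 0"

```text
t: 1.1
position: [419.9, 67.7, 205.0]
ee_rot: [0.664, 0.747, 0.0, 0.0]
force: [1.5, 1.3, -0.5]
opening: 85.6
```

Run:
```python
from h import *
go([508,-190,190],6.5)
```

```text
t 1.10 yaw 6.71 pos [419.9  67.7 205. ] delta [-8.873  1.913  0.5  ] turn 0.0037
```

jog_arm --deltas "-8.9 1.9 0.5 0 0;-8.9 1.9 0.5 0 0;-8.9 1.9 0.5 0 0;-8.9 1.9 0.5 0 0;-8.9 1.9 0.5 0 0;-8.9 1.9 0.5 0 0;-8.9 1.9 0.5 0 0"

```text
t: 1.98
position: [506.9, -187.6, 189.9]
ee_rot: [0.664, 0.748, 0.0, -0.001]
force: [0.1, -0.7, -0.4]
opening: 85.3
```

Run:
```python
from h import *
im,c,s=grab("wrist"); go([508,-190,190],6.5,s)
cv2.imwrite("pics/w1.png",im); np.save("w1.npy",np.r_[s["position"],s["ee_rot"]])
```

```text
t 1.98 yaw 6.76 pos [ 506.9 -187.6  189.9] delta [-0.083  0.028 -0.004] turn 0.0045
```

View pics/w1.png

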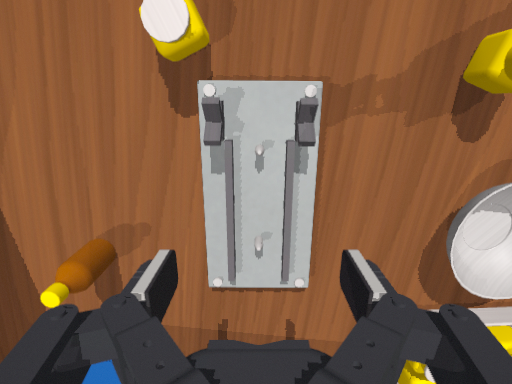

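The wrist view shows the jig with its posts at the top (world +y side), so jig +x is roughly tool +x. The pins are near (259,152) and (258,243), and the base corners near (198,81), (322,81), (308,287) and (209,289). I'll measure those corners and zoom in on the pins.

Run:
```python
from h import *
im=cv2.imread("pics/w1.png"); v=np.load("w1.npy")
c=cam("wrist",dict(position=v[:3],ee_rot=v[3:]))
hsv=cv2.cvtColor(im,cv2.COLOR_BGR2HSV)
m=((hsv[...,1]<50)&(hsv[...,2]>60)).astype(np.uint8)*255
m[:,:185]=0;m[:,335:]=0;m[300:]=0;m[:70]=0
cn=max(cv2.findContours(m,0,1)[0],key=cv2.contourArea)
k,d=K(c[0]); P=cast(c,cn.reshape(-1,2),20)[:,:2].astype(np.float32)
r=cv2.minAreaRect(P);print("base",r)
for q in ([[198.5,81],[322,81],[308.5,287],[209,288.5]],):
    w=cast(c,q,20);print(w.round(1).tolist(),w.mean(0).round(1))
# edge lines: predicted pins from rect
cx,cy=r[0]; a=np.radians(96.7)
A=cv2.resize(im[135:175,235:285],None,fx=8,fy=8,interpolation=2)
B=cv2.resize(im[225:265,235:285],None,fx=8,fy=8,interpolation=2)
cv2.imwrite("pics/pins.png",np.hstack([A,B]))
```

```text
base ((509.9808349609375, -208.58743286132812), (128.9731903076172, 248.85951232910156), 6.356048583984375)
[[434.2, -93.1, 20.0], [559.8, -78.3, 20.0], [588.4, -324.3, 20.0], [460.7, -341.7, 20.0]] [ 510.8 -209.3   20. ]
```

View pics/pins.png

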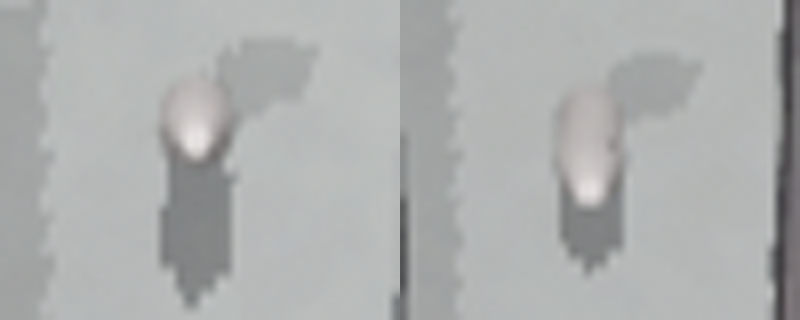

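The first pin's tip is at (259.3,153) and the second's at (258.6,249).

Run:
```python
from h import *
v=np.load("w1.npy")
c=cam("wrist",dict(position=v[:3],ee_rot=v[3:]))
w=cast(c,[[259.3,152.6],[258.6,248.5]],44);print(w.round(1),w.mean(0).round(1),np.hypot(*(w[0]-w[1])[:2]),np.degrees(np.arctan2(*(w[0]-w[1])[1::-1])))
go([488,300,190],8)
```

```text
[[ 504.2 -154.9   44. ]
 [ 516.3 -263.4   44. ]] [ 510.2 -209.2   44. ] 109.13521383650016 96.35599027702297
t 2.02 yaw 6.79 pos [ 506.9 -187.4  190.1] delta [1.6209e+01 1.2940e+00 1.4000e-02] turn -0.0211
```

jog_arm --deltas "14.7 1.3 1 -0.02 0;14.7 1.3 1 -0.02 0;14.7 1.3 1 -0.02 0.3;14.7 1.3 1 -0.02 0.3;14.7 1.3 1 -0.02 0.3;14.7 1.3 1 -0.02 0.3;14.7 1.3 1 -0.02 0.3;14.7 1.3 1 -0.02 0.3"

```text
t: 3.02
position: [492.9, 258.3, 160.2]
ee_rot: [0.654, 0.756, 0.0, -0.0]
force: [-0.2, -0.8, 0.2]
opening: 59.6
```

Run:
```python
from h import *
im,c,s=grab("wrist"); print(s["position"],s["opening"])
cv2.imwrite("pics/w2.png",im); np.save("w2.npy",np.r_[s["position"],s["ee_rot"]])
```

```text
[492.91261424 258.34604546 160.15202195] 59.557564947481154
```

View pics/w2.png

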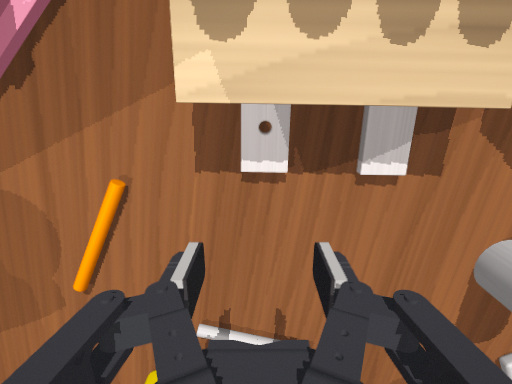

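The drilled plate's hole is at (265,127). Its end edge is near row 166, and its sides run from (242,104) to (241,166) and from (290,104) to (288,168).

Run:
```python
from h import *
im=cv2.imread("pics/w2.png"); v=np.load("w2.npy")
s=dict(position=v[:3],ee_rot=v[3:],t=0); c=cam("wrist",s)
g=cv2.cvtColor(im,cv2.COLOR_BGR2GRAY)
dk=(g[115:140,250:280]<100).astype(np.uint8); m=cv2.moments(dk,True); h=[250+m["m10"]/m["m00"],115+m["m01"]/m["m00"]]
hsv=cv2.cvtColor(im,cv2.COLOR_BGR2HSV); mk=(hsv[...,1]<60)&(g>110)
L=[];Rr=[]
for y in range(108,162,3):
    x=np.where(mk[y,225:305])[0]+225; L.append([x[0]-.5,y]);Rr.append([x[-1]+.5,y])
wl=cast(c,L,14);wr=cast(c,Rr,14)
print("hole",h,cast(c,[h],14)); print("ends",[ (y,g[y,265]) for y in range(158,177)])
for w in(wl,wr):
    vx,vy,x0,y0=cv2.fitLine(w[:,:2].astype(np.float32),2,0,.01,.01).ravel();print(np.degrees(np.arctan2(vy,vx))%180,x0,y0)
print("width rows",np.linalg.norm(wl-wr,axis=1).round(1))
```

```text
hole [264.6347826086957, 126.62608695652173] [[491.05024641 317.19296432  14.        ]]
ends [(158, np.uint8(183)), (159, np.uint8(184)), (160, np.uint8(214)), (161, np.uint8(240)), (162, np.uint8(240)), (163, np.uint8(240)), (164, np.uint8(240)), (165, np.uint8(240)), (166, np.uint8(240)), (167, np.uint8(240)), (168, np.uint8(240)), (169, np.uint8(240)), (170, np.uint8(240)), (171, np.uint8(220)), (172, np.uint8(145)), (173, np.uint8(76)), (174, np.uint8(77)), (175, np.uint8(74)), (176, np.uint8(73))]
97.14929 468.26547 306.88998
96.95349 516.0223 313.81342
width rows [48.6 48.7 47.9 48.  48.2 48.3 48.5 48.6 47.8 47.9 48.1 48.2 48.4 48.6
 48.7 47.8 48.  48.2]
```

Run:
```python
from h import *
go([494.8,287.4,0],7.05); go([494.8,287.4,60],7.05)
```

```text
t 3.08 yaw 8.19 pos [493.1 256.9 160.1] delta [0.996 0.203 5.337] turn 0.0198
t 3.08 yaw 8.19 pos [493.1 256.9 160.1] delta [0.997 0.203 3.337] turn 0.0198
```

jog_arm --deltas "1 0.2 3.35 0.02 0.3;1 0.2 3.35 0.02 0.3;1 0.2 5.3 0.02 0.3;1 0.2 5.3 0.02 0.3;1 0.2 5.3 0.02 0.3;1 0.2 5.3 0.02 0.7;1 0.2 5.3 0.02 0.7;1 0.2 5.3 0.02 0.7"

```text
t: 4.08
position: [497.1, 283.9, 3.0]
ee_rot: [0.665, 0.747, 0.001, 0.0]
force: [-2.1, -1.3, 5.3]
opening: 46.3
```

Run:
```python
from h import *
s=get_state(); go([494.8,287.4,0],7.05); print(s["opening"],s["force"])
e=np.array([-.1228,.9924]); q=np.array([494.8,287.4])-e*125; go([*q,0],7.05)
```

```text
t 4.08 yaw 6.69 pos [497.1 283.9   3. ] delta [ 0.124 -0.062  0.1  ] turn -0.0062
46.267789616611495 [-2.09748388 -1.31933426  5.33085963]
t 4.08 yaw 6.69 pos [497.1 283.9   3. ] delta [-4.043 -0.036  0.099] turn -0.0062
```

jog_arm --deltas "-0.7 0 0 0 0.7;-1.4 0 0 0 0.7;-2.1 0 0 0 0.7;-2.8 0 0 0 0.7;-3.5 0 0 0 0.7;-4.1 0 0 0 0.7;-4.1 0 0 0 0.7;-4.1 0 0 0 0.7"

```text
t: 5.08
position: [512.7, 160.3, 3.0]
ee_rot: [0.665, 0.747, 0.001, 0.002]
force: [1.4, -2.0, 8.7]
opening: 46.4
```

Run:
```python
from h import *
s=get_state(); go([509.6,168,0],7.05,s); print(s["opening"],s["force"])
```

```text
t 5.08 yaw 6.59 pos [512.7 160.3   3. ] delta [ 0.268 -0.073  0.099] turn -0.008
46.38809432109421 [ 1.4292067  -2.0439538   8.68804969]
```

jog_arm --deltas "0 0 0 0 0.25;0 0 0 0 0.25;0 0 -1.5 0 0.25;0 0 -3 0 0.25;1.5 0 -5.3 0 0.25;1.5 0 -5.3 0 0.25;1.5 0 -5.3 0 0.3;1.5 0 -5.3 0 0.3"

```text
t: 6.08
position: [504.8, 205.8, 158.7]
ee_rot: [0.665, 0.747, -0.001, -0.0]
force: [-0.2, 0.0, -0.4]
opening: 59.4
```

Run:
```python
from h import *
im,c,s=grab("wrist"); print(s["position"],s["opening"],s["force"])
cv2.imwrite("pics/w3.png",im); np.save("w3.npy",np.r_[s["position"],s["ee_rot"]])
```

```text
[504.76625092 205.81340814 158.73661896] 59.40559719047501 [-0.1631903   0.01928907 -0.38808099]
```

View pics/w3.png

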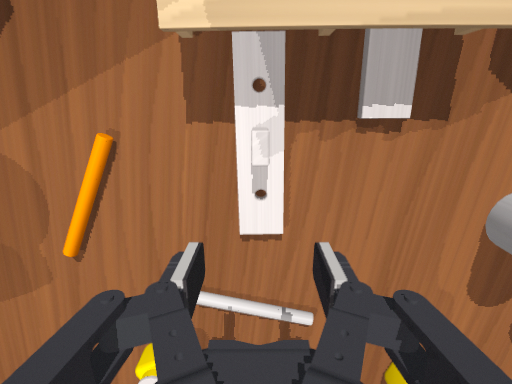

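The plate is fully out, with holes at about (259,85) and (261,194) and the lug at about (260,148). The rod shows at the bottom.

Run:
```python
from h import *
im=cv2.imread("pics/w3.png"); v=np.load("w3.npy")
s=dict(position=v[:3],ee_rot=v[3:],t=0); c=cam("wrist",s)
g=cv2.cvtColor(im,cv2.COLOR_BGR2GRAY);H=[]
for x,y in((259,85),(261,194)):
    dk=(g[y-10:y+10,x-12:x+12]<80).astype(np.uint8); m=cv2.moments(dk,True); H.append([x-12+m["m10"]/m["m00"],y-10+m["m01"]/m["m00"]])
w=cast(c,H,14);print(H,w.round(1),w.mean(0).round(1),np.linalg.norm(w[0]-w[1]),np.degrees(np.arctan2(*(w[0]-w[1])[1::-1])))
m=w.mean(0);a=np.arctan2(*(w[0]-w[1])[1::-1]);e=np.array([np.cos(a),np.sin(a),0]);n=np.array([-e[1],e[0],0])
print("lug top px pred",proj(c,[m+[0,0,36]+16*i*e+8*j*n for i in(-1,1) for j in(-1,1)]).round(1).tolist())
L=[];Q=[]
for y in range(125,230,5):
    x=np.where(g[y,220:300]>190)[0]+220; L.append([x[0]-.5,y]);Q.append([x[-1]+.5,y])
mid=(cast(c,L,14)+cast(c,Q,14))/2
vx,vy,x0,y0=cv2.fitLine(mid[:,:2].astype(np.float32),2,0,.01,.01).ravel();print("midline",np.degrees(np.arctan2(vy,vx))%180,x0+(m[1]-y0)*vx/vy,m[1])
# rod
hsv=cv2.cvtColor(im,cv2.COLOR_BGR2HSV)
mk=((hsv[...,1]<60)&(g>120)).astype(np.uint8);mk[:285]=0;mk[330:]=0;mk[:,:198]=0;mk[:,320:]=0
cn=max(cv2.findContours(mk,0,1)[0],key=cv2.contourArea)
r=cv2.minAreaRect(cast(c,cn.reshape(-1,2),8)[:,:2].astype(np.float32));print("rod",r)
m[:2]-=0; go([m[0],m[1],24],np.degrees(a)-90)
```

```text
[[258.26785714285717, 84.73214285714286], [260.3529411764706, 192.94117647058823]] [[493.5 302.1  14. ]
 [508.1 196.   14. ]] [500.8 249.   14. ] 107.14250675164375 97.8264684323121
lug top px pred [[268.7, 165.0], [250.9, 165.3], [268.3, 128.5], [249.8, 128.9]]
midline 97.54471 501.0729051711339 249.0458614837147
rod ((521.426025390625, 42.88111877441406), (21.14348030090332, 148.19985961914062), 83.50279998779297)
t 6.12 yaw 6.67 pos [504.6 205.7 158.5] delta [1.456 0.052 4.482] turn -0.0201
```

jog_arm --deltas "1.45 0.08 2 -0.02 0.3;1.45 0.08 4.45 -0.02 0.3;1.45 0.08 4.45 -0.02 0.3;1.45 0.08 4.45 -0.02 0.3;1.45 0.08 4.45 -0.02 1;1.45 0.08 4.45 -0.02 1;1.45 0.08 4.45 -0.02 1;1.45 0.08 4.45 -0.02 1"

```text
t: 7.12
position: [503.8, 250.4, 28.0]
ee_rot: [0.657, 0.754, 0.001, 0.0]
force: [-1.9, -0.6, 6.5]
opening: 14.7
```

Run:
```python
from h import *
s=get_state(); go([500.9,249,24],7.7,s); print(s["opening"],s["force"])
go([510,-209,115],6.36,s)
```

```text
t 7.12 yaw 7.84 pos [503.8 250.4  28. ] delta [-0.034 -0.103  0.134] turn 0.0025
14.700144694827532 [-1.92220791 -0.55637001  6.48699677]
t 7.12 yaw 7.84 pos [503.8 250.4  28. ] delta [-15.197  -1.879  -2.911] turn 0.0258
```

jog_arm --deltas "0 0 -1.5 0 1;0 0 -3 0 1;-1.2 -0.1 -3 0 1;-2.8 -0.3 -3 0.01 1;-4.5 -0.5 -3 0.02 1;-6.2 -0.8 -3 0.026 1;-7.9 -1 -3 0.026 1;-9.6 -1.2 -3 0.026 1"

```text
t: 8.12
position: [506.4, -41.7, 116.8]
ee_rot: [0.667, 0.745, 0.0, 0.0]
force: [0.5, -0.6, -2.1]
opening: 14.9
```

Run:
```python
from h import *
s=get_state(); print(s["opening"],s["force"])
go([510,-209,115],6.36,s)
```

```text
14.869863278210767 [ 0.48223282 -0.61524682 -2.07069059]
t 8.12 yaw 6.36 pos [506.4 -41.7 116.8] delta [-5.555 -0.499  0.061] turn 0.0001
```

jog_arm --deltas "-1.5 -0.15 0 0 1;-3 -0.3 0 0 1;-4.3 -0.4 0 0 1;-5.2 -0.5 0 0 1;-5.55 -0.5 0 0 1;-5.55 -0.5 0 0 1;-5.55 -0.5 0 0 1"

```text
t: 9.0
position: [510.0, -206.2, 116.5]
ee_rot: [0.666, 0.746, 0.0, -0.0]
force: [-0.2, -0.6, -3.7]
opening: 14.7
```

Run:
```python
from h import *
im,c,s=grab("wrist"); print(s["opening"],s["force"]);go([510,-209,115],6.36,s)
cv2.imwrite("pics/w4.png",im); np.save("w4.npy",np.r_[s["position"],s["ee_rot"]])
```

```text
14.722933371555534 [-0.1972022  -0.62378758 -3.67335966]
t 9.00 yaw 6.41 pos [ 510.  -206.2  116.5] delta [-0.093 -0.012  0.05 ] turn 0.0009
```

View pics/w4.png

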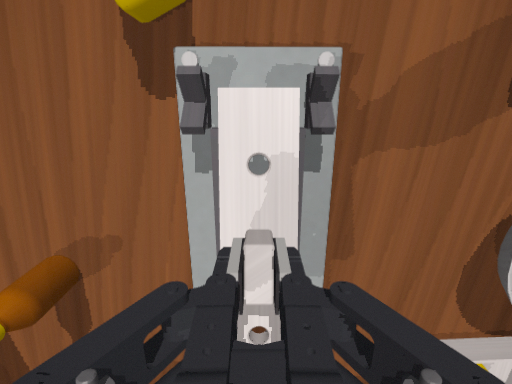

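The plate is held level over the jig, with its holes at (258,163) and (259,331). Next I'll compute its pose against the jig.

Run:
```python
from h import *
im=cv2.imread("pics/w4.png"); v=np.load("w4.npy")
s=dict(position=v[:3],ee_rot=v[3:],t=0); c=cam("wrist",s)
g=cv2.cvtColor(im,cv2.COLOR_BGR2GRAY)
sub=g[148:178,243:275]; dk=(sub<170).astype(np.uint8)
n,l,st,ce=cv2.connectedComponentsWithStats(dk); i=1+np.argmax(st[1:,4]); h1=ce[i]+[243,148]; print(st[i],h1)
sub=g[318:345,246:274]; dk=(sub<150).astype(np.uint8)
n,l,st,ce=cv2.connectedComponentsWithStats(dk); i=[k for k in range(1,n) if st[k,0]>0 and st[k,0]+st[k,2]<28];print([(st[k],ce[k]+[246,318]) for k in i])
L=[];Q=[]
for y in range(100,215,5):
    x=np.where(g[y,212:306]>185)[0]+212; L.append([x[0]-.5,y]);Q.append([x[-1]+.5,y])
zt=102
a,b=cast(c,L,zt),cast(c,Q,zt);print("w",np.linalg.norm(a-b,axis=1).round(1))
mid=(a+b)/2;vx,vy,x0,y0=cv2.fitLine(mid[:,:2].astype(np.float32),2,0,.01,.01).ravel();print("midline",np.degrees(np.arctan2(vy,vx))%180,x0,y0)
col=g[78:98,230:290].astype(int).mean(1);print(col.round(0))
w=cast(c,[h1],zt)[0]; J=np.array([510.1,-208.9]);u=np.radians(96.36);e=np.array([np.cos(u),np.sin(u)]);nn=np.array([-e[1],e[0]])
d=w[:2]-J-55*e;print("hole1",w.round(1),"err x,y in jig",d@e,d@nn)
d=np.array([x0,y0])-J;print("midline y err at x=",d@e,d@nn)
# base in this picture
hh=cast(c,[[174.5,47.5],[341.5,47.5]],20);print("jig +x corners",hh.round(1),"expected",(J+125*e+65*nn).round(1),(J+125*e-65*nn).round(1))
```

```text
[  4   5  24  22 396] [258.31060606 163.59848485]
[]
w [43.  43.2 43.4 43.6 43.8 44.1 43.2 43.4 43.7 43.9 44.1 44.4 44.6 44.9
 44.5 44.8 45.  45.3 45.6 45.2 45.5 45.8 46. ]
midline 96.23894 504.56387 -153.99019
[153. 153. 153. 153. 153. 154. 154. 154. 156. 184. 225. 225. 225. 225.
 225. 225. 225. 225. 225. 225.]
hole1 [ 505.  -158.2  102. ] err x,y in jig -4.001547347447638 -0.5389852256244417
midline y err at x= 55.18513392479103 -0.5805865779736016
jig +x corners [[433.6 -92.9  20. ]
 [559.6 -78.8  20. ]] expected [431.7 -91.9] [560.9 -77.5]
```

Run:
```python
from h import *
im=cv2.imread("pics/w4.png"); v=np.load("w4.npy")
s=dict(position=v[:3],ee_rot=v[3:],t=0); c=cam("wrist",s);p,Rc,tc=c;k,d=K(p)
g=cv2.cvtColor(im,cv2.COLOR_BGR2GRAY)
L=[];Q=[]
for y in range(92,235,4):
    x=np.where(g[y,205:315]>185)[0]+205; L.append([x[0]-.5,y]);Q.append([x[-1]+.5,y])
print(L[0],Q[0],L[20],Q[20],L[-1],Q[-1])
fl=np.polyfit([a[1] for a in L[:30]],[a[0] for a in L[:30]],1);fr=np.polyfit([a[1] for a in Q[:30]],[a[0] for a in Q[:30]],1)
pl=[np.polyval(fl,87.2),87.2];pr=[np.polyval(fr,87.2),87.2]
print(pl,pr)
# second hole
cv2.imwrite("pics/h2.png",cv2.resize(im[225:350,215:305],None,fx=4.6,fy=4.6,interpolation=2))
obj=np.array([[100,24,14],[100,-24,14],[55,0,14]],float)
for h2 in (331,334):
    O=np.r_[obj,[[-55,0,14]]]; I=np.array([pl,pr,[258.3,163.6],[259,h2]])
    ok,rv,tv=cv2.solvePnP(O,I,k,d,flags=cv2.SOLVEPNP_IPPE)
    M=Rc@cv2.Rodrigues(rv)[0];t=Rc@tv.ravel()+tc
    pr_=cv2.projectPoints(O,rv,tv,k,d)[0].reshape(-1,2)
    print(h2,"origin",t.round(1),"xaxis",M[:,0].round(3),"y",M[:,1].round(3),"resid",(pr_-I).round(1).tolist(), "lug px",cv2.projectPoints(np.array([[16.,8,50],[16,-8,50],[-16,8,50]]),rv,tv,k,d)[0].reshape(-1,2).round(0).tolist())
```

```text
[np.float64(217.5), 92] [np.float64(299.5), 92] [np.float64(218.5), 172] [np.float64(297.5), 172] [np.float64(219.5), 232] [np.float64(297.5), 232]
[np.float64(217.26993696700038), 87.2] [np.float64(299.8234556915091), 87.2]
331 origin [ 512.1 -199.5  114.6] xaxis [ 0.979  0.013 -0.204] y [ 0.119 -0.849  0.514] resid [[185.5, 190.1], [93.9, 120.2], [80.9, 78.6], [-96.1, -87.1]] lug px [[268.0, 257.0], [267.0, 235.0], [225.0, 258.0]]
334 origin [ 512.2 -199.7  116.4] xaxis [ 0.979  0.015 -0.203] y [ 0.119 -0.85   0.513] resid [[187.0, 191.9], [95.3, 121.1], [81.8, 80.0], [-97.0, -88.3]] lug px [[268.0, 258.0], [267.0, 236.0], [224.0, 259.0]]
```

View pics/h2.png

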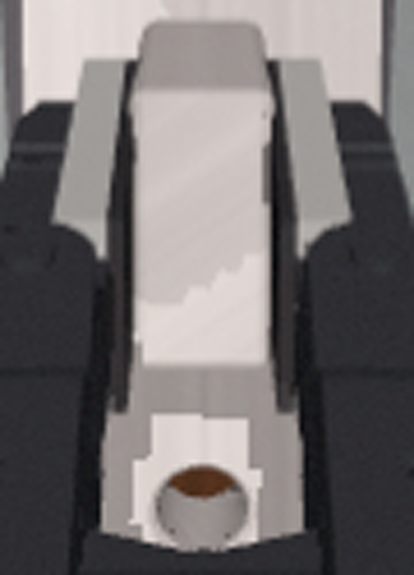

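Hole 2 is at crop (202,507), i.e. full image (259,335). The lug-top corners are at crop (133,90), (272,90), (135,365) and (268,365). I'll redo the pose with a proper PnP over these points.

Run:
```python
from h import *
v=np.load("w4.npy")
s=dict(position=v[:3],ee_rot=v[3:],t=0); c=cam("wrist",s);p,Rc,tc=c;k,d=K(p)
q=lambda x,y:[215+x/4.6-.4,225+y/4.6-.4]
O=np.array([[100,24,14],[100,-24,14],[55,0,14],[-55,0,14],[16,8,50],[16,-8,50],[-16,8,50],[-16,-8,50]],float)
I=np.array([[217.3,87.2],[299.8,87.2],[258.3,163.6],q(202,507),q(133,90),q(272,90),q(135,365),q(268,365)])
ok,rv,tv=cv2.solvePnP(O,I,k,d,flags=cv2.SOLVEPNP_SQPNP)
rv,tv=cv2.solvePnPRefineLM(O,I,k,d,rv,tv)
M=Rc@cv2.Rodrigues(rv)[0];t=Rc@tv.ravel()+tc
print("origin",t.round(1),"x",M[:,0].round(3),"z",M[:,2].round(3),"yaw",np.degrees(np.arctan2(M[1,0],M[0,0])),"pitch deg",np.degrees(np.arcsin(M[2,0])))
print((cv2.projectPoints(O,rv,tv,k,d)[0].reshape(-1,2)-I).round(1).tolist())
for x in(55,-55):print((t+M@[x,0,0]).round(1))
```

```text
origin [ 511.7 -217.4   86.5] x [-0.109  0.974 -0.199] z [-0.021  0.197  0.98 ] yaw 96.35825986310768 pitch deg -11.453681827222319
[[0.4, 0.1], [-0.5, 0.1], [0.2, 0.5], [-0.1, -1.0], [-1.1, -0.6], [0.9, -0.6], [-1.1, 0.7], [1.3, 0.7]]
[ 505.7 -163.8   75.6]
[ 517.6 -271.    97.4]
```

```bash
cat >> h.py <<'E'
def pitch(im,s):
    """plate pitch from held far-end corners (z along tilt) given yaw ~ tool; uses end-edge width/row"""
    g=cv2.cvtColor(im,cv2.COLOR_BGR2GRAY)
    r=np.where(g[30:200,240:250].mean(1)>195)[0]; r0=r[0]+30 if len(r) else -1
    x=np.where(g[r0+6,190:330]>185)[0]+190
    return r0,x[0],x[-1]
E
python3 - <<'E'
from h import *
print(pitch(cv2.imread("pics/w4.png"),0))
for i in range(4):
    im,c,s=grab("wrist"); print(s["t"],s["position"].round(1),s["moment"].round(2),pitch(im,s))
cv2.imwrite("pics/w5.png",im)
E
```

```text
(np.int64(88), np.int64(218), np.int64(299))
9.05 [ 510.1 -206.1  116.5] [0.04 0.01 0.02] (np.int64(88), np.int64(218), np.int64(299))
9.1 [ 510.2 -206.1  116.6] [ 0.03 -0.03 -0.04] (np.int64(88), np.int64(218), np.int64(299))
9.15 [ 510.2 -206.2  116.6] [0.03 0.01 0.04] (np.int64(88), np.int64(218), np.int64(299))
9.2 [ 510.3 -206.4  116.7] [ 0.06 -0.01 -0.03] (np.int64(88), np.int64(218), np.int64(299))
```

The plate is pitched about 11° (+x end down) and isn't swinging. Its far end was probably still about 7 mm under the board when I lifted it. I'll set it flat on clear bench, release, and regrip it lower.

Run:
```python
from h import *
go([505,190,116.5],6.4)
```

```text
t 9.25 yaw 6.42 pos [ 510.3 -206.5  116.7] delta [1.3153e+01 1.3030e+00 7.0000e-03] turn 0.0003
```

jog_arm --deltas "0.8 0.1 0 0 1;2.4 0.25 0 0 1;4.2 0.4 0 0 1;6.1 0.6 0 0 1;8 0.8 0 0 1;9.9 1 0 0 1;11.6 1.15 0 0 1;12.7 1.25 0 0 1"

```text
t: 10.25
position: [504.9, 178.4, 116.8]
ee_rot: [0.666, 0.746, 0.0, 0.0]
force: [-0.5, -0.2, -2.4]
opening: 14.8
```

jog_arm --deltas "0.4 0.05 0.7 0 1;0.45 0.05 1.5 0 1;0.45 0.05 2 0 1;0.45 0.05 2.3 0 1;0.45 0.05 2.55 0 1;0.45 0.05 2.75 0 1;0.45 0.05 2.8 0 1;0.45 0.05 2.8 0 1"

```text
t: 11.25
position: [507.0, 187.8, 34.3]
ee_rot: [0.667, 0.745, 0.0, 0.002]
force: [-0.1, -6.7, 6.7]
opening: 14.5
```

Run:
```python
from h import *
s=get_state(); print(s["opening"],s["force"],s["moment"]);go([505,190,30],6.4,s)
```

```text
14.539243039242956 [-0.09371041 -6.68216821  6.65525573] [-0.83182982  0.23572883  0.11480384]
t 11.25 yaw 6.27 pos [507.  187.8  34.3] delta [ 0.081 -0.059  0.142] turn -0.0022
```

Open, rise for a look, then regrip.

jog_arm --deltas "0 0 0 0 0.3;0 0 0 0 0.3;0 0 0 0 0.3;0 0 -1.5 0 0.3;-1.3 0 -4 0 0.3;-1.3 0 -4 0 0.3;-1.3 0 -4 0 0.3;-1.3 0 -4 0 0.3"

```text
t: 12.25
position: [508.8, 150.6, 151.4]
ee_rot: [0.667, 0.745, -0.001, -0.001]
force: [-0.3, 0.7, 0.1]
opening: 59.5
```

Run:
```python
from h import *
im,c,s=grab("wrist"); print(s["position"],s["opening"],s["force"])
cv2.imwrite("pics/w6.png",im); np.save("w6.npy",np.r_[s["position"],s["ee_rot"]])
g=cv2.cvtColor(im,cv2.COLOR_BGR2GRAY)
m=(g[:, 225:295]>175).astype(np.uint8)
cs,hi=cv2.findContours(255*(g>170).astype(np.uint8)[:290],cv2.RETR_CCOMP,cv2.CHAIN_APPROX_NONE)
hs=[(cv2.minEnclosingCircle(x)) for x,h in zip(cs,hi[0]) if h[3]>=0 and 40<cv2.contourArea(x)<400]
print(hs)
```

```text
[508.82950463 150.63206438 151.40627033] 59.4613606629933 [-0.28883887  0.73583867  0.11528266]
[((260.6831970214844, 95.0572509765625), 8.383822441101074)]
```

View pics/w6.png

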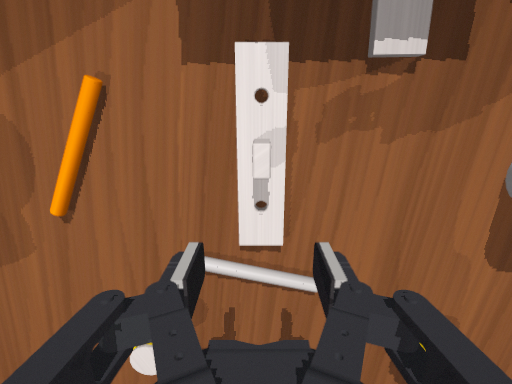

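The plate lies flat and clear of the riser, with holes at (261,95) and (261,205).

Run:
```python
from h import *
im=cv2.imread("pics/w6.png"); v=np.load("w6.npy")
s=dict(position=v[:3],ee_rot=v[3:],t=0); c=cam("wrist",s)
g=cv2.cvtColor(im,cv2.COLOR_BGR2GRAY);H=[]
for x,y in((261,95),(261,206)):
    dk=(g[y-10:y+10,x-12:x+12]<90).astype(np.uint8); n,l,st,ce=cv2.connectedComponentsWithStats(dk);i=1+np.argmax(st[1:,4]);H.append(ce[i]+[x-12,y-10])
w=cast(c,H,14);print(H,w.round(1),np.linalg.norm(w[0]-w[1]),np.degrees(np.arctan2(*(w[0]-w[1])[1::-1])))
L=[];Q=[]
for y in list(range(60,85,4))+list(range(110,140,4))+list(range(215,240,4)):
    x=np.where(g[y,220:300]>165)[0]+220; L.append([x[0]-.5,y]);Q.append([x[-1]+.5,y])
a,b=cast(c,L,14),cast(c,Q,14);print(np.linalg.norm(a-b,axis=1).round(1)[[0,5,10,-1]])
mid=(a+b)/2;vx,vy,x0,y0=cv2.fitLine(mid[:,:2].astype(np.float32),2,0,.01,.01).ravel()
col=g[:,245:252].astype(int).mean(1);dd=np.diff(col);r0=30+np.argmax(dd[30:60])+.5;r1=230+np.argmin(dd[230:260])+.5
E=cast(c,[[262,r0]],14),cast(c,[[261,r1]],0);print("ends",r0,r1,E[0].round(1),E[1].round(1),"mid",((E[0]+E[1])/2).round(1))
m=w.mean(0);print("midline",np.degrees(np.arctan2(vy,vx))%180,x0+(m[1]-y0)*vx/vy,m)
go([x0+(m[1]-y0)*vx/vy,m[1],16],np.degrees(np.arctan2(vy,vx))%180-90)
```

```text
[array([260.96183206,  95.25954198]), array([260.66129032, 204.35483871])] [[501.7 237.9  14. ]
 [513.6 130.8  14. ]] 107.7257566550408 96.32526629632613
[47.6 48.5 48.7 48. ]
ends 41.5 245.5 [[497.5 282.7  14. ]] [[520.3  75.8   0. ]] mid [[508.9 179.2   7. ]]
midline 96.393005 507.73267028710535 [507.62728934 184.35971241  14.        ]
t 12.30 yaw 6.39 pos [508.5 150.6 151. ] delta [1.121 0.11  4.501] turn -0.0001
```

jog_arm --deltas "1.1 0.1 2 0 0.3;1.1 0.1 4.35 0 0.3;1.1 0.1 4.35 0 0.3;1.1 0.1 4.35 0 0.3;1.1 0.1 4.35 0 1;1.1 0.1 4.35 0 1;1.1 0.1 4.35 0 1;1.1 0.1 4.35 0 1"

```text
t: 13.3
position: [510.0, 183.9, 24.0]
ee_rot: [0.667, 0.745, 0.001, 0.001]
force: [-1.8, 0.5, 7.4]
opening: 15.2
```

Run:
```python
from h import *
s=get_state(); print(s["opening"],s["force"],s["moment"]);go([507.8,183.3,20],6.4,s)
```

```text
15.16878361750715 [-1.82284417  0.48676164  7.36563792] [-0.00724448  0.48787305 -0.02442516]
t 13.30 yaw 6.35 pos [510.  183.9  24. ] delta [-0.012 -0.074  0.133] turn -0.0009
```

jog_arm --deltas "0 0 -0.7 0 1;0 0 -2 0 1;-0.5 -0.05 -3 0 1;-1.8 -0.1 -3 0 1;-3.5 -0.3 -3 0 1;-5.3 -0.5 -3 0 1;-7.1 -0.7 -3 0 1;-8.9 -0.9 -3 0 1"

```text
t: 14.3
position: [511.6, -86.6, 112.8]
ee_rot: [0.667, 0.745, 0.0, 0.0]
force: [1.3, -0.5, -2.5]
opening: 14.9
```

Run:
```python
from h import *
s=get_state(); print(s["opening"],s["force"],s["moment"]);go([510,-209,113],6.36,s)
```

```text
14.911679457232532 [ 1.32047323 -0.4542541  -2.53662518] [-0.01931958 -0.09020702  0.03678809]
t 14.30 yaw 6.35 pos [511.6 -86.6 112.8] delta [-4.049 -0.503 -0.006] turn -0.0001
```

jog_arm --deltas "-1.5 -0.2 0 0 1;-2.8 -0.35 0 0 1;-3.6 -0.45 0 0 1;-4 -0.5 0 0 1;-4.05 -0.5 0 0 1;-4.05 -0.5 0 0 1;-4.05 -0.5 0 0 1"

```text
t: 15.18
position: [510.2, -206.2, 112.1]
ee_rot: [0.666, 0.746, 0.0, -0.0]
force: [-0.1, -0.4, -3.7]
opening: 14.8
```

```bash
cat >> h.py <<'E'
def held(im,s,nm=None):
    """plate pose from held view: side edges, far end, near hole (PnP), lug not used"""
    c=cam("wrist",s);p,Rc,tc=c;k,d=K(p);g=cv2.cvtColor(im,cv2.COLOR_BGR2GRAY)
    dd=np.diff(g[40:160,235:245].astype(int).mean(1));r0=40+np.argmax(dd)+.5
    L=[];Q=[];Y=range(int(r0)+5,int(r0)+120,4)
    for y in Y:
        x=np.where(g[y,205:315]>185)[0]+205;L.append(x[0]-.5);Q.append(x[-1]+.5)
    e=lambda v,y:[np.polyval(np.polyfit(list(Y),v,1),y),y]
    y0=int(r0+76);sub=(g[y0-22:y0+22,240:278]<175).astype(np.uint8)
    n,l,st,ce=cv2.connectedComponentsWithStats(sub);i=1+np.argmax(st[1:,4]);h1=ce[i]+[240,y0-22]
    print("end row",r0,"hole",h1,st[i]); 
    return c,k,d,e(L,r0),e(Q,r0),h1,L,Q,list(Y)
E
python3 - <<'E'
from h import *
im,c,s=grab("wrist"); print(s["force"]);go([510,-209,113],6.36,s)
cv2.imwrite("pics/w7.png",im); np.save("w7.npy",np.r_[s["position"],s["ee_rot"]])
c,k,d,pl,pr,h1,L,Q,Y=held(im,s)
for z in(90,95,100,104):
    a=cast(c,np.c_[L,Y],z);b=cast(c,np.c_[Q,Y],z);w=np.linalg.norm(a-b,axis=1);print(z,w[[0,10,20,-1]].round(1),cast(c,[h1],z).round(1),cast(c,[[258.5,pl[1]]],z).round(1))
cv2.imwrite("pics/w7c.png",np.vstack([cv2.resize(im[40:200,180:340],(520,520)),]))
E
```

```text
[-0.0658556  -0.36502148 -3.73237899]
t 15.18 yaw 6.43 pos [ 510.2 -206.2  112.1] delta [-0.091 -0.018 -0.029] turn 0.0013Traceback (most recent call last):
  File "<stdin>", line 4, in <module>
  File "h.py", line 38, in held
    x=np.where(g[y,205:315]>185)[0]+205;L.append(x[0]-.5);Q.append(x[-1]+.5)
                                                 ~^^^
IndexError: index 0 is out of bounds for axis 0 with size 0
```

View pics/w7.png

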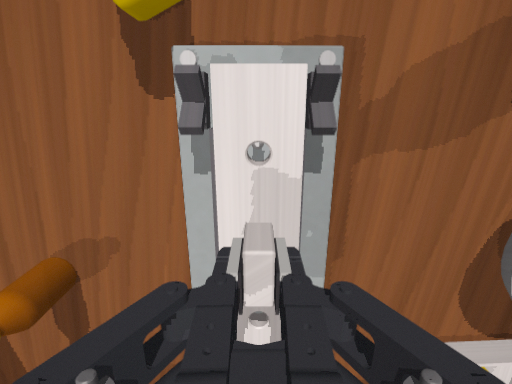

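The plate now looks level, with its end at row 64 (columns 210–307). Its holes are at (259,152) and (258,319), and the pins show inside both.

Run:
```python
from h import *
im=cv2.imread("pics/w7.png"); v=np.load("w7.npy")
s=dict(position=v[:3],ee_rot=v[3:],t=0); c=cam("wrist",s);p,Rc,tc=c;k,d=K(p)
g=cv2.cvtColor(im,cv2.COLOR_BGR2GRAY).astype(int)
dd=np.diff(g[50:80,225:290].mean(1));r0=50+np.argmax(dd)+.5
L=[];Q=[];Y=list(range(70,180,5))
for y in Y:
    L.append(200+np.argmax(np.diff(g[y,200:235]))+.5);Q.append(285+np.argmin(np.diff(g[y,285:320]))+.5)
fl,fr=(np.polyfit(Y,q,1) for q in(np.array(L),np.array(Q)))
def hole(x,y,r,th):
    sub=(g[y-r:y+r,x-r:x+r]<th).astype(np.uint8);n,l,st,ce=cv2.connectedComponentsWithStats(sub);i=1+np.argmax(st[1:,4]);b=st[i];print(b);return [x-r+b[0]+b[2]/2-.5,y-r+b[1]+b[3]/2-.5]
h1=hole(259,152,17,200);print("h1",h1,"edges",L[0],Q[0],L[-1],Q[-1],r0)
print("h2 rows col258",g[305:335,258].tolist())
O=np.array([[100,24,14],[100,-24,14],[55,0,14],[-55,0,14]],float)
I=np.array([[np.polyval(fl,r0),r0],[np.polyval(fr,r0),r0],h1,[258.5,319]])
ok,rv,tv=cv2.solvePnP(O,I,k,d,flags=cv2.SOLVEPNP_SQPNP);rv,tv=cv2.solvePnPRefineLM(O,I,k,d,rv,tv)
M=Rc@cv2.Rodrigues(rv)[0];t=Rc@tv.ravel()+tc
print("origin",t.round(1),"x",M[:,0].round(3),"z",M[:,2].round(3),"yaw",np.degrees(np.arctan2(M[1,0],M[0,0])),"pitch",np.degrees(np.arcsin(M[2,0])))
print((cv2.projectPoints(O,rv,tv,k,d)[0].reshape(-1,2)-I).round(1).tolist())
J=np.array([510.1,-208.9]);u=np.radians(96.36);e=np.array([np.cos(u),np.sin(u)]);n=np.array([-e[1],e[0]]);dl=t[:2]-J
print("offset of plate in jig x,y",dl@e,dl@n)
pp=np.array([[*(J+sg*55*e),44] for sg in(1,-1)]);print("pin tips px pred",proj(c,pp).round(1))
```

```text
[  3   5  28  26 538]
h1 [np.float64(258.5), np.float64(152.5)] edges 209.5 314.5 214.5 301.5 62.5
h2 rows col258 [212, 183, 159, 155, 155, 153, 126, 115, 102, 93, 93, 93, 92, 92, 93, 93, 166, 174, 176, 178, 175, 187, 231, 234, 220, 212, 212, 212, 212, 212]
origin [ 510.1 -206.3   88.5] x [-0.112  0.993  0.026] z [ 0.043 -0.021  0.999] yaw 96.44681355503047 pitch 1.4707214230026162
[[1.2, -0.9], [-1.2, -0.6], [-0.1, 1.9], [0.1, -0.2]]
offset of plate in jig x,y 2.591233450783587 -0.28859380377663046
pin tips px pred [[257.4 143.4]
 [257.4 273. ]]
```

jog_arm --deltas "-0.09 0 0.4 0 1;-0.09 0 0.9 0 1;-0.09 0 1.2 0 1;-0.09 0 1.25 0 1;-0.09 0 1.25 0 1"

```text
t: 15.85
position: [510.5, -209.9, 74.5]
ee_rot: [0.667, 0.745, -0.0, -0.0]
force: [0.0, -0.4, -2.4]
opening: 15.3
```

Run:
```python
from h import *
im,c,s=grab("wrist"); print(s["force"]);go([510.1,-208.9,44],6.36,s)
cv2.imwrite("pics/w8.png",im)
g=cv2.cvtColor(im,cv2.COLOR_BGR2GRAY)
cv2.imwrite("pics/w8c.png",np.hstack([cv2.resize(im[135:175,235:285],None,fx=8,fy=8,interpolation=2),cv2.resize(im[300:340,235:285],None,fx=8,fy=8,interpolation=2)]))
J=np.array([510.1,-208.9]);u=np.radians(96.36);e=np.array([np.cos(u),np.sin(u)])
z=s["position"][2]-10
print("hole px pred",proj(c,[[*(s["position"][:2]+q*55*e),z] for q in(1,-1)]).round(1).tolist(),"pin",proj(c,[[*(J+q*55*e),44] for q in(1,-1)]).round(1).tolist())
```

```text
[ 0.00738281 -0.36428938 -2.39286319]
t 15.85 yaw 6.36 pos [ 510.5 -209.9   74.5] delta [ 0.034 -0.01   1.017] turn -0.0
hole px pred [[257.7, 153.0], [257.9, 319.4]] pin [[257.3, 145.6], [257.6, 297.9]]
```

jog_arm --deltas "0.03 0 0.15 0 1;0.03 0 0.3 0 1;0.03 0 0.45 0 1;0.03 0 0.5 0 1;0.03 0 0.5 0 1"

```text
t: 16.52
position: [510.3, -208.9, 59.4]
ee_rot: [0.667, 0.745, -0.0, -0.0]
force: [-0.8, -1.1, -2.1]
opening: 14.8
```

Run:
```python
from h import *
s=get_state(); print(s["force"],s["moment"]);go([510.1,-208.9,44],6.36,s)
```

```text
[-0.82017948 -1.12162569 -2.12490462] [-0.00711921  0.02353022  0.02815918]
t 16.52 yaw 6.36 pos [ 510.3 -208.9   59.4] delta [ 0.002 -0.005  0.514] turn -0.0001
```

Underside at about 35 with almost no force, so the plate is on the pins. Continuing down.

jog_arm --deltas "0 0 0.15 0 1;0 0 0.3 0 1;0 0 0.4 0 1;0 0 0.48 0 1;0 0 0.52 0 1;0 0 0.52 0 1"

```text
t: 17.27
position: [510.5, -209.0, 44.1]
ee_rot: [0.667, 0.745, 0.0, 0.0]
force: [-0.1, -0.6, -3.4]
opening: 14.8
```

Run:
```python
from h import *
s=get_state(); print(s["force"],s["moment"]);go([510.1,-208.9,44],6.36,s)
```

```text
[-0.09887402 -0.63617359 -3.35845434] [ 0.01013127 -0.0069338   0.01652668]
t 17.27 yaw 6.37 pos [ 510.5 -209.    44.1] delta [ 0.004 -0.013  0.002] turn 0.0001
```

jog_arm --deltas "0 0 0.05 0 1;0 0 0.1 0 1;0 0 0.15 0 1;0 0 0.15 0 1"

```text
t: 17.77
position: [510.6, -209.1, 43.9]
ee_rot: [0.667, 0.745, 0.0, 0.001]
force: [-13.4, 6.6, 37.9]
opening: 15.2
```

jog_arm --deltas "0 0 0.02 0 1;0 0 0 0 0.55;0 0 0 0 0.55;0 0 0 0 0.55;0 0 -1 0 0.55;0 0 -2.5 0 0.55;0 0 -4 0 0.55;0 0 -4 0 0.55"

```text
t: 18.77
position: [513.1, -210.1, 163.0]
ee_rot: [0.667, 0.745, 0.001, 0.003]
force: [0.9, -0.7, 0.4]
opening: 38.6
```

Run:
```python
from h import *
im,c,s=grab("wrist"); print(s["force"],s["opening"])
cv2.imwrite("pics/w9.png",im);np.save("w9.npy",np.r_[s["position"],s["ee_rot"]])
go([521,43,150],84,s)
k,d=K(c[0])
J=np.array([510.1,-208.9]);u=np.radians(96.36);e=np.array([np.cos(u),np.sin(u)]);n=np.array([-e[1],e[0]])
g=cv2.cvtColor(im,cv2.COLOR_BGR2GRAY)
f=lambda x,y,z:proj(c,[[*(J+x*e+y*n),z]])[0]
pts=[f(x,y,34) for x,y in((100,24),(100,-24),(-100,-24),(-100,24))]+[f(x,y,70) for x,y in((16,8),(16,-8),(-16,-8),(-16,8))]+[f(x,0,44) for x in(55,-55)]
o=cv2.resize(im,None,fx=1.5,fy=1.5)
for p in pts: cv2.drawMarker(o,tuple(int(round(q*1.5+.25)) for q in p),(0,0,255),cv2.MARKER_CROSS,7,1)
cv2.imwrite("pics/w9m.png",o)
# hsv plate mask width / length check at z=34
print([p.round(0).tolist() for p in pts])
r=np.where(np.abs(np.diff(g[:,250].astype(int)))>25)[0];print("col250 edges",r.tolist())
y=int((pts[0][1]+pts[3][1])/2);
for y in (int(pts[0][1])+12,int(pts[8][1])+25):
    print("row",y,(np.where(np.abs(np.diff(g[y,150:360].astype(int)))>25)[0]+150).tolist(),cast(c,[[258,y]],34).round(0))
```

```text
[ 0.94885168 -0.68037602  0.39045689] 38.601265017336964
t 18.77 yaw 6.36 pos [ 513.1 -210.1  163. ] delta [8.356 1.195 0.412] turn -1.355
[[227.0, 78.0], [281.0, 78.0], [277.0, 273.0], [233.0, 273.0], [245.0, 180.0], [263.0, 180.0], [263.0, 215.0], [245.0, 215.0], [254.0, 131.0], [255.0, 241.0]]
col250 edges [49, 50, 78, 123, 124, 126, 136, 137, 214, 241, 273, 276, 282, 283]
row 89 [185, 190, 213, 227, 281, 293, 294, 315, 316, 322] [[ 504. -118.   34.]]
row 155 [190, 200, 215, 223, 225, 229, 230, 279, 280, 281, 282, 284, 307, 317] [[ 510. -177.   34.]]
```

The plate is seated: all its measured edges (rows 78 and 273, columns 227 and 281) match the flush prediction to the pixel. On to the rod.

jog_arm --deltas "8.4 1.2 0.4 -1.35 0.45;8.4 1.2 0.4 -1.35 0.45;8.4 1.2 0.4 -1.35 0.45;8.4 1.2 0.4 -1.35 0.45;8.4 1.2 0.4 -1.35 0.45;8.4 1.2 0.4 -1.35 0.45;8.4 1.2 0.4 -1.35 0.45;8.4 1.2 0.4 -1.35 0.45"

```text
t: 19.82
position: [517.1, 45.5, 145.8]
ee_rot: [0.055, 0.998, -0.0, -0.001]
force: [-0.2, 0.4, -0.2]
opening: 46.8
```

```bash
cat > rod.py <<'E'
from h import *
im,c,s=grab("wrist"); print(s["position"].round(1),s["opening"])
cv2.imwrite("pics/w10.png",im);np.save("w10.npy",np.r_[s["position"],s["ee_rot"]])
hsv=cv2.cvtColor(im,cv2.COLOR_BGR2HSV);mk=((hsv[...,1]<70)&(hsv[...,2]>110)).astype(np.uint8)
q=proj(c,[[521,43,8]])[0];print("expect px",q.round(0))
n,l,st,ce=cv2.connectedComponentsWithStats(mk)
for i in range(1,n):
    if st[i,4]>400: 
        w=cast(c,np.argwhere(l==i)[:,::-1],9)[:,:2].astype(np.float32)
        r=cv2.minAreaRect(w);vx,vy,x0,y0=cv2.fitLine(w,2,0,.01,.01).ravel();print(st[i],ce[i].round(0),r,np.degrees(np.arctan2(vy,vx)))
E
python3 rod.py
```

```text
[517.1  45.5 145.8] 46.77819617148234
expect px [256. 189.]
[  94   52   56   58 2462] [121.  81.] ((404.2860107421875, -68.02688598632812), (50.073970794677734, 48.87965774536133), 87.66201782226562) 82.462456
[ 247  110   18  145 2255] [256. 180.] ((519.3817138671875, 43.111328125), (16.123435974121094, 152.7232208251953), 83.74284362792969) -6.2484217
[    0   116   152   132 12922] [ 68. 182.] ((506.3471374511719, -163.84478759765625), (134.6072540283203, 167.71920776367188), 6.195801734924316) -88.06126
[ 478  223   34   49 1430] [495. 248.] ((619.1282348632812, 300.181884765625), (56.350345611572266, 37.50486755371094), 7.61264705657959) 14.081634
[   0  237   74   33 1144] [ 33. 254.] ((568.573486328125, -210.732666015625), (21.630420684814453, 100.92222595214844), 7.319892883300781) -81.22437
[188 240  23  45 437] [199. 261.] ((597.5974731445312, -30.957439422607422), (14.64329719543457, 59.67436981201172), 67.21013641357422) -25.7463
[306 240  24  45 437] [318. 261.] ((612.4495239257812, 103.22213745117188), (60.01228332519531, 14.436016082763672), 10.341361999511719) 12.854709
```

Run:
```python
from h import *
go([519.2,43.1,1.5],83.75)
```

```text
t 19.88 yaw 83.71 pos [517.3  45.4 146. ] delta [-0.082 -0.067  4.818] turn -0.0007
```

jog_arm --deltas "-0.08 -0.07 2 0 0.45;-0.08 -0.07 4 0 0.45;-0.08 -0.07 4.8 0 0.45;-0.08 -0.07 4.8 0 0.45;-0.08 -0.07 4.8 0 0.45;-0.08 -0.07 4.8 0 1;-0.08 -0.07 4.8 0 1;-0.08 -0.07 4.8 0 1"

```text
t: 20.88
position: [521.5, 43.1, 5.0]
ee_rot: [0.055, 0.998, 0.0, 0.001]
force: [-1.7, -0.2, 7.0]
opening: 13.4
```

Run:
```python
from h import *
s=get_state();print(s["force"],s["opening"])
J=np.array([510.1,-208.9]);u=np.radians(96.36);e=np.array([np.cos(u),np.sin(u)]);q=J+85*e;print(q)
go([519.2,43.1,1.5],83.75,s);go([*q,110],96.36,s)
```

```text
[-1.74042024 -0.16380999  7.004372  ] 13.359564040440356
[ 500.68411444 -124.42313276]
t 20.88 yaw 83.69 pos [521.5  43.1   5. ] delta [ 0.075 -0.008  0.115] turn -0.001
t 20.88 yaw 83.69 pos [521.5  43.1   5. ] delta [ 0.067 -5.625 -3.502] turn -0.2211
```

jog_arm --deltas "0 0 0 0 0.7;0 0 0.02 0 0.7;0 0 0.02 0 0.7;0 0 0.02 0 0.7;0 0 0.02 0 1;0 0 0.02 0 1;0 0 0.02 0 1"

```text
t: 21.75
position: [520.4, 43.2, 3.1]
ee_rot: [0.055, 0.998, 0.0, 0.0]
force: [-0.7, -0.6, 3.7]
opening: 13.5
```

jog_arm --deltas "0 0 -0.5 0 1;0 0 -1.3 0 1;0 0 -2.3 0 1;0 0 -3.3 0 1;0 0 -3.6 0 1;0 0 -3.6 0 1"

```text
t: 22.5
position: [520.7, 43.1, 111.2]
ee_rot: [0.055, 0.998, 0.0, 0.0]
force: [0.4, 0.4, -1.6]
opening: 13.2
```

```bash
python3 rod.py | head -5;  python3 - <<'E'
from h import *
s=get_state();print(s["force"],s["moment"],s["opening"])
im=cv2.imread("pics/w10.png");cv2.imwrite("pics/w10c.png",im[120:384,120:400])
go([500.7,-124.4,112],96.36,s)
E
```

```text
[520.7  43.1 111.2] 13.210869179925865
expect px [258. 195.]
[  66   35   67   69 3533] [99. 69.] ((402.39141845703125, -71.2417984008789), (51.016475677490234, 51.303680419921875), 21.190637588500977) 74.45589
[ 242  108   34  237 6736] [259. 218.] ((568.4835205078125, 38.52592086791992), (28.200233459472656, 247.486083984375), 83.7158432006836) -6.203071
[    0   113   134   148 12124] [ 59. 184.] ((495.8332214355469, -128.80364990234375), (128.5975341796875, 138.107421875), 71.75492858886719) -51.332863
[-0.64195132  1.31598047 -3.18647172] [ 0.00886997  0.02684367 -0.00058866] 12.978689515091546
t 22.55 yaw 83.71 pos [520.   43.1 110.3] delta [ 0.027 -5.619 -0.054] turn -0.2208
```

View pics/w10.png

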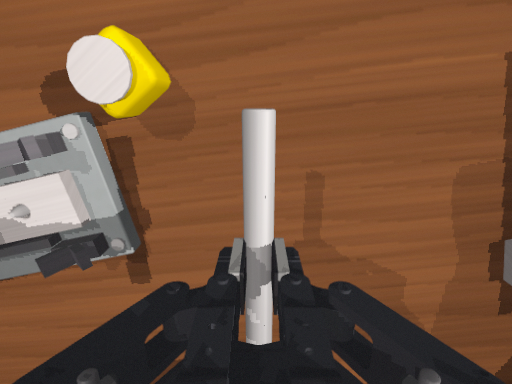

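The rod is held along its axis, with its far end at row 109 and its near end at row 344. Checking pitch and centring.

Run:
```python
from h import *
im=cv2.imread("pics/w10.png");v=np.load("w10.npy");s=dict(position=v[:3],ee_rot=v[3:],t=0);c=cam("wrist",s)
hsv=cv2.cvtColor(im,cv2.COLOR_BGR2HSV);mk=(hsv[...,1]<70)&(hsv[...,2]>90)
for y in(120,150,180,210,230,325,335,340):
    x=np.where(mk[y,225:290])[0]+225; x0,x1=x[0]-.5,x[-1]+.5
    o=[np.linalg.norm(np.diff(cast(c,[[x0,y],[x1,y]],z),axis=0)) for z in(105,115,125)]
    print(y,x0,x1,np.round(o,1))
for z in(110,115,120):
    w=cast(c,[[258.5,109],[258.5,344]],z);print(z,w.round(1).tolist(),np.linalg.norm(w[0]-w[1]).round(1), w.mean(0).round(1))
```

```text
120 241.5 275.5 [17.2 16.  14.9]
150 242.5 274.5 [16.7 15.6 14.5]
180 242.5 274.5 [17.3 16.1 14.9]
210 243.5 273.5 [16.8 15.6 14.5]
230 243.5 273.5 [17.2 16.  14.9]
325 245.5 271.5 [16.9 15.7 14.6]
335 245.5 271.5 [17.1 16.  14.8]
340 245.5 271.5 [17.3 16.1 14.9]
110 [[444.2, 52.2, 110.0], [588.1, 36.2, 110.0]] 144.7 [516.2  44.2 110. ]
115 [[444.1, 52.2, 115.0], [583.0, 36.8, 115.0]] 139.7 [513.5  44.5 115. ]
120 [[444.0, 52.2, 120.0], [577.8, 37.3, 120.0]] 134.6 [510.9  44.8 120. ]
```

jog_arm --deltas "0 -0.8 0 -0.05 1;0 -2.2 0 -0.15 1;0 -3.8 0 -0.22 1;0 -5 0 -0.22 1;0 -5.5 0 -0.22 1;0 -5.62 0 -0.22 1;0 -5.62 0 -0.22 1;0 -5.62 0 -0.22 1"

```text
t: 23.55
position: [502.0, -123.5, 110.8]
ee_rot: [-0.056, 0.998, 0.0, -0.0]
force: [0.0, -0.6, -1.4]
opening: 13.4
```

Run:
```python
from h import *
im,c,s=grab("wrist");print(s["force"],s["opening"]);cv2.imwrite("pics/w11.png",im)
go([502.2,-124.4,60],96.36,s);go([502.2,-124.4,47],96.36,s)
```

```text
[ 0.04843203 -0.56950976 -1.38080969] 13.364708511472866
t 23.55 yaw 96.39 pos [ 502.  -123.5  110.8] delta [-0.002 -0.032  1.692] turn 0.0006
t 23.55 yaw 96.39 pos [ 502.  -123.5  110.8] delta [-2.000e-03 -3.200e-02  2.125e+00] turn 0.0006
```

jog_arm --deltas "0 -0.03 0.6 0 1;0 -0.03 1.2 0 1;0 -0.03 1.6 0 1;0 -0.03 1.8 0 1;0 -0.03 1.95 0 1;0 -0.03 2.05 0 1;0 -0.03 2.1 0 1;0 -0.03 2.1 0 1"

```text
t: 24.6
position: [502.1, -125.4, 48.0]
ee_rot: [-0.055, 0.998, -0.0, 0.0]
force: [0.1, 0.5, -2.9]
opening: 13.7
```

jog_arm --deltas "0 0 0.03 0 1;0 0 0.06 0 1;0 0 0.09 0 1;0 0 0.09 0 1"

```text
t: 25.1
position: [502.5, -125.1, 46.9]
ee_rot: [-0.055, 0.998, 0.0, 0.001]
force: [-5.3, 3.1, 13.1]
opening: 13.0
```

Contact came at the expected height (47). Release and lift.

jog_arm --deltas "0 0 0.05 0 0.6;0 0 0.05 0 0.6;0 0 0.05 0 0.6;0 0 -0.8 0 0.6;0 0 -2 0 0.6;0 0 -3.7 0 0.6;0 0 -3.7 0 0.6;0 0 -3.7 0 0.6"

```text
t: 26.1
position: [501.9, -125.4, 155.9]
ee_rot: [-0.055, 0.998, -0.0, 0.0]
force: [-0.2, -0.4, -0.5]
opening: 33.9
```

Run:
```python
from h import *
im,c,s=grab("wrist");print(s["position"].round(1),s["force"],s["opening"]);cv2.imwrite("pics/w12.png",im)
J=np.array([510.1,-208.9]);u=np.radians(96.36);e=np.array([np.cos(u),np.sin(u)]);n=np.array([-e[1],e[0]])
hsv=cv2.cvtColor(im,cv2.COLOR_BGR2HSV);g=cv2.cvtColor(im,cv2.COLOR_BGR2GRAY)
f=lambda x,y,z:proj(c,[[*(J+x*e+y*n),z]])[0]
print("rod pred px ends(top line)",f(85,75,60).round(1),f(85,-75,60).round(1),"sides",f(77,30,52).round(1),f(93,30,52).round(1),f(77,-65,52).round(1),f(93,-65,52).round(1))
for y in (30,-30,0,68,-68,60,-60):
    r=int(round(f(85,y,52)[1]));x0=int(f(85,y,52)[0]);row=g[r,x0-40:x0+40].astype(int);dd=np.diff(row);print(y,r,x0,(np.where(abs(dd)>22)[0]+x0-40).tolist(), "pred",f(77,y,52)[0].round(1),f(93,y,52)[0].round(1))
xc=int(f(85,0,60)[0]);print("col",xc,np.where(abs(np.diff(g[:,xc].astype(int)))>22)[0].tolist())
im2,c2,_=grab("scene");im3,c3,_=grab("top");cv2.imwrite("pics/scene1.png",im2);cv2.imwrite("pics/top1.png",im3)
# plate ends / other things unchanged in top view
a=cv2.imread("pics/top0.png");df=(cv2.absdiff(a,im3).max(2)>60).astype(np.uint8)
nn,l,st,ce=cv2.connectedComponentsWithStats(cv2.morphologyEx(df,2,np.ones((3,3))));print([(st[i].tolist()) for i in range(1,nn) if st[i,4]>15])
```

```text
[ 501.9 -125.4  155.9] [-0.17189754 -0.39349266 -0.5461653 ] 33.93476681989994
rod pred px ends(top line) [259.  107.5] [259.1 270.2] sides [249.9 161.1] [268.1 161. ] [250.9 256.8] [267.2 256.8]
30 161 259 [235, 249, 250, 267] pred 249.9 268.1
-30 224 259 [239, 250, 266, 267, 278, 295, 296] pred 250.6 267.6
0 194 259 [224, 225, 233, 249, 250, 273, 297] pred 250.2 267.8
68 116 258 [249, 267, 268] pred 249.4 268.5
-68 259 259 [227, 228, 251, 262, 263, 266, 267, 288] pred 251.0 267.2
60 126 258 [234, 249, 267, 268] pred 249.5 268.4
-60 252 259 [219, 220, 227, 228, 251, 266, 267, 288, 289, 296, 297] pred 250.9 267.3
col 259 [106, 107, 268, 269, 338, 344]
[[400, 95, 67, 28, 772], [371, 112, 21, 45, 498], [416, 125, 39, 18, 463], [503, 144, 9, 3, 27], [414, 149, 5, 5, 22], [449, 148, 37, 111, 2414], [340, 152, 67, 24, 644], [504, 157, 8, 21, 122], [487, 160, 18, 18, 261], [272, 163, 9, 50, 280], [328, 165, 7, 15, 74], [325, 173, 81, 24, 1133], [508, 179, 4, 8, 29], [489, 183, 6, 4, 23], [175, 188, 28, 20, 432], [374, 190, 35, 18, 333], [334, 197, 6, 14, 61], [336, 212, 5, 5, 23], [379, 229, 77, 73, 2879], [229, 253, 14, 7, 48], [247, 260, 20, 12, 156], [370, 273, 5, 25, 85], [31, 274, 24, 46, 728], [369, 299, 5, 11, 39], [370, 309, 94, 75, 5443], [482, 314, 9, 11, 62], [368, 316, 4, 9, 31], [228, 358, 42, 26, 682], [292, 371, 31, 13, 225], [4, 378, 32, 6, 148], [324, 379, 6, 5, 27]]
```

The rod's sides and ends match the level-rest prediction to about 1–2 px, and the jar and blank areas are unchanged. The robot is clear at z = 156. One quick check that the orange decoy and the bystanders didn't move, then sign-off.

Run:
```python
from h import *
for f in("top0","top1"):
    h=cv2.cvtColor(cv2.imread(f"pics/{f}.png"),cv2.COLOR_BGR2HSV)
    m=(h[...,0]>5)&(h[...,0]<16)&(h[...,1]>200)&(h[...,2]>90);m[:240]=0;m[275:]=0;m[:,:205]=0;m[:,270:]=0
    y=(h[...,0]>22)&(h[...,0]<32)&(h[...,1]>180);
    print(f,[np.argwhere(m).min(0),np.argwhere(m).max(0)],[np.argwhere(y[a:b,c:d]).mean(0).round(1) for a,b,c,d in((205,240,290,325),(95,130,285,320))])
ctrl.sign_off()
```

```text
top0 [array([244, 212]), array([264, 261])] [array([18.4, 13.8]), array([19.9, 15.1])]
top1 [array([244, 212]), array([265, 261])] [array([18.3, 13.5]), array([19.8, 15.3])]
the job is handed in; nothing more can be done
```

The jig is set up and the job is handed in, at about 26 s on the robot's clock. The drilled plate is seated on the two pins, and the steel rod lies across it in the notched posts.

- **Mishap:** On my first lift by the lug, the plate came up tilted about 11°. Its far end was probably still about 7 mm under the riser board and caught the edge. I laid it flat on clear bench, regripped it lower on the lug, and it then went onto the pins without trouble. Before release I pressed it down until the wrist force read about 38 N.
- **Plate check:** In the wrist picture after release, the plate's ends and sides matched the flush-seated prediction to about a pixel.
- **Rod check:** Its sides match a level rest to about 1–2 pixels at all the points I checked along it. Its ends are about 1 mm off centre.
- **Bystanders:** Comparing the top view before and after, the two loose jars and the orange rod had not moved. The blank plate's area showed no change.
- **Readings that disagreed:** Gripper openings read 1–3 mm small on known widths, such as 13.4 for the 16 mm rod. I took that as sensor bias, since the rod held firmly and level. The measured tool height rose 3–4 mm whenever the fingers closed on something. Neither affected the result.

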